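# Tip a blue-capped sample bottle over the background tile for its inspection picture

## Robot

A 6-joint arm with a two-finger parallel gripper is mounted at the origin on the work surface. World frame = base frame: x ahead of the robot, y to its left, z up, the work surface at z = 0. Lengths are in mm, angles in rad, forces in N, time in s.
With the tool pointing down it reaches from about 350 to 950 mm from the base axis. Payload 17.4 kg.
Tool frame: the origin (TCP) lies midway between the tips of the shut fingers; the grasp point (between the pads) lies 19 mm behind it; z points along the fingers, y is the line along which they close (so a half turn about z gives the same grasp; the last joint's range is limited). The gripper opens to 93 mm and grips with 3 to 60 N. Pads are 15 mm wide; open, the fingers measure 128 mm over their backs; the gripper's body (75 mm by 188 mm) begins 65 mm behind the grasp point.
Start: joints at [1.197, 0.116, 1.442, -0, 1.584, -0.038], TCP at [222.437, 637.302, 218.646] pointing down, gripper open.
Joint ranges: [-2.83, 2.83], [-0.83, 2.19], [0.07, 2.5], [-1.14, 4.28], [0.01, 3], [-2.97, 2.97]. Speed limits (rad/s): [1.89, 1.89, 2.22, 3.14, 3.14, 3.14].

## Interface

Orientations are given as a unit quaternion [w, x, y, z].
In Python, from plant import state, grab_frame, close_job gives the robot as it stands.
- The arm moves only by the shell command python3 -m handwheel 'ROWS' [OPENING]. ROWS is JSON, a list of rows, each an object of numbers: "x", "y", "z": the shift along the world's x, y, z scaled (see below); "twist": the turn about the world's z scaled (see below). In form: [{"x": .., "y": .., "z": .., "twist": ..}, ...]. A call has 1 to 10 rows; each row shifts and turns the commanded pose from where the row before left it; what a row does not reach is not made up. The controller multiplies each number of a shift by 25 mm and each number of a turn by 6 degrees. A row lasts 1/10 s, in which the tool goes at most 50 mm and 8.59 degrees, less where a joint would pass 70% of its speed; a pose out of reach is approached as far as the arm can. A call with a number of a shift or a turn outside -1 to 1 is refused whole. A call with a gripper value outside its range is refused whole. OPENING is the opening, from -1 (shut) to 1 (fully open), set as the call begins (- or left out, the last holds). The fingers move at their own pace and stop on an object; the grip force is fixed at half the most. Time passes only in rows, so rows that do not move let the fingers close. It gives the time, the measured TCP pose, the force, the opening and the grip force at its end, in the units of the state.
- state(): the state, without advancing time (a new reading comes with each control period).
- grab_frame(name): name is "scene" or "top" or "wrist"; returns a dict with "image" (400x640x3 uint8, red, green, blue), "K" (3x3 intrinsics, pixels), "xyz" and "attitude" of the camera in the world; the wrist camera has in their place "tool_from_camera" (4x4, takes a point from camera to tool coordinates, whose origin is the TCP and whose axes are the flange's). Camera axes: x right, y down, z forward; pixel columns grow to the right and rows downward; lengths in mm; the calibration is good to about 2 mm. The wrist camera is an equidistant fisheye: a pixel r from the principal point sees the ray r / f radians off the axis. A picture is of the moment at which its call begins: read the wrist's pose just before it. There is no depth.
- close_job(): hands the job in; it is judged then, once.
The state is a dict: "clock": time; "qpos": joint angles; "dq": joint speeds; "effort": joint torques, N m; "tcp_pos": TCP position; "tcp_rot": TCP orientation; "contact_force": force on the tool from outside, world axes, zero at the start; "ft_torque": the same for the moment, N m; "opening": finger opening in mm; "grasp_force": force on a finger pad.
Only numpy, scipy, OpenCV 4.12 (cv2) and the standard library are available. Lean on these libraries where they do the work, as an engineer would, in place of code of your own. Each camera call takes 0.05 s, during which the arm holds its last target. There are 200 camera calls.

## Task

Lay the black background tile fully home, flat and square, in the blue-edged pocket of the inspection stand and let go of it. Then draw the blue-capped bottle out of the rack and hold it centred above the tile, its middle about 13 cm above the tile and its cap uppermost, tipped about 45 degrees from upright to whichever side suits. Finish while still holding it there, motionless and touching nothing but the gripper; do not disturb the other bottles, the beaker or the jar.

Things in the scene. Friction and masses are not known exactly. Their poses are not given: they have to be found in the camera images.
- tile: Matt black rectangular tile, 50 (own x) x 80 (own y) x 14 mm (z), about 140 g, lying flat on the bench; origin at the centre of its underside. Same either way round (half turn). Can be gripped across its 50 mm width.
- stand: Inspection stand fixed to the bench: aluminium base plate 12 mm thick, 130 mm along its x, reaching from y = -58 to +95 mm, with a blue-edged tile pocket; on its +y side (y = 62 to 94 mm, 60 mm wide) a white camera pod whose top is 58 mm above the bench (60 with its blue display). Origin on the bench directly below the pocket's centre, z up.
- pocket (a point): Centre of the pocket floor, 12 mm above the bench, axes as the stand's. Pocket 53 (stand x) x 83 mm (stand y), 1.5 mm clear each side of the tile; edges 8 mm thick and 8 mm high, so the seated tile stands 6 mm proud. Its long sides (+x, -x) have open notches 44 mm wide at the middle, down to floor level, that let the fingers through when the tile is held across its 50 mm width.
- rack: Grey bottle rack fixed to the bench, a block 172 x 172 x 56 mm with four round pockets at x = +-42, y = +-42 mm (84 mm apart), 47 mm across, 46 mm deep (floor 10 mm above the bench). Origin at the centre of its underside.
- bottle: The bottle with the BLUE cap: white round body 42 mm across and 74 mm tall, tapering shoulder to 82 mm, then the screwed-on cap 34 mm across from 82 to 106 mm. About 90 g, standing upright in one of the rack's four pockets (which one varies). Origin at the centre of its underside, z along its axis towards the cap.
- bottle_mid (a point): Middle of the blue-capped bottle, on its axis 53 mm above its underside.
- white1: One of three bottles of the same size with a WHITE cap, in the rack's other pockets; to be left alone. Origin at the centre of its underside.
- white2: One of three bottles of the same size with a WHITE cap, in the rack's other pockets; to be left alone. Origin at the centre of its underside.
- white3: One of three bottles of the same size with a WHITE cap, in the rack's other pockets; to be left alone. Origin at the centre of its underside.
- beaker: Glass beaker, 68 mm across the rim, 85 mm tall, at the back of the bench; to be left alone. Origin at the centre of its underside.
- jar: Amber jar with black lid, 56 mm across, 75 mm tall, at the back of the bench; to be left alone. Origin at the centre of its underside.
Things that resemble listed ones, but are neither listed nor needed, are in the scene too. There is more than one size of the tile; the one meant has the size given above.

How it is judged:
By the outcome, as a careful person would: the job done as asked, in the order asked, and still so for the second after the job is handed in, while the arm keeps its last pose, push and grip.
It also fails if it takes over 58 s, if anything falls off the work surface, if the arm or the gripper's body presses on something with over 40 N, if the wrist force passes 120 N, or if a joint passes its speed limit or range.

## Working session

There is one attempt and no reset: what is moved stays moved. The work goes in short steps, Python scripts to look and compute and a shell command to move; the robot and the scene stay as the last step left them, time stands still between calls to the robot, and variables do not carry over. Pictures are saved under pics/ and viewed, at most 10 in all, crops included, and the job is handed in when it is done.

```bash
ls; mkdir -p pics; cat > h.py <<'E'
import numpy as np, cv2, pickle
from plant import state, grab_frame, close_job
from scipy.spatial.transform import Rotation as R
def q2R(q): return R.from_quat([q[1],q[2],q[3],q[0]]).as_matrix()
def att(a):
    a=np.array(a,float); return a if a.shape==(3,3) else q2R(a)
def shot(name):
    s=state(); f=grab_frame(name)
    if name=="wrist":
        T=np.array(f["tool_from_camera"]); Rt=q2R(s["tcp_rot"])
        f["C"]=Rt@T[:3,3]+s["tcp_pos"]; f["R"]=Rt@T[:3,:3]
    else: f["C"]=np.array(f["xyz"]); f["R"]=att(f["attitude"])
    f["fish"]=name=="wrist"; f["K"]=np.array(f["K"]); return f
def save(f,p): cv2.imwrite(p,f["image"][:,:,::-1]); pickle.dump(f,open(p[:-3]+"pkl","wb"))
def load(p): return pickle.load(open(p,"rb"))
def ray(f,uv):
    K=f["K"]; x=(uv[0]-K[0,2])/K[0,0]; y=(uv[1]-K[1,2])/K[1,1]
    if f["fish"]:
        r=np.hypot(x,y)+1e-12; d=np.array([x/r*np.sin(r),y/r*np.sin(r),np.cos(r)])
    else: d=np.array([x,y,1.])
    d=f["R"]@d; return d/np.linalg.norm(d)
def onz(f,uv,z): d=ray(f,uv); return f["C"]+d*(z-f["C"][2])/d[2]
def tri(views):
    A=np.zeros((3,3)); b=np.zeros(3)
    for f,uv in views:
        d=ray(f,uv); P=np.eye(3)-np.outer(d,d); A+=P; b+=P@f["C"]
    return np.linalg.solve(A,b)
E
python3 - <<'E'
from h import *
print(state())
for n in ("scene","top","wrist"):
    f=shot(n); save(f,f"pics/{n}0.png"); print(n,f["K"].round(1).tolist(),f["C"].round(),f["R"].round(2).tolist())
E
```

```text
pics
{'clock': 0.0, 'qpos': array([ 1.19720111e+00,  1.16432422e-01,  1.44228549e+00, -1.33534922e-05,
        1.58398567e+00, -3.77806760e-02]), 'dq': array([ 0.00154493, -0.00020471, -0.0004138 , -0.00039404,  0.00064576,
        0.00026151]), 'effort': array([-4.60870706e-04, -7.21242714e+01, -6.22619462e+01,  7.78938504e-02,
        2.37055676e-02, -8.91818536e-05]), 'tcp_pos': array([222.36050133, 637.0975471 , 217.92873949]), 'tcp_rot': array([-1.06913073e-04,  1.67119476e-01,  9.85936495e-01, -5.45119848e-04]), 'contact_force': array([ 0.46898328,  0.07460196, -0.05743555]), 'ft_torque': array([ 0.02997605, -0.02566272,  0.02052877]), 'grasp_force': 0.0, 'opening': 92.89221067127936}
scene [[440.6, 0.0, 313.9], [0.0, 440.6, 200.6], [0.0, 0.0, 1.0]] [997. 591. 859.] [[-0.82, 0.43, -0.37], [0.57, 0.61, -0.55], [-0.01, -0.66, -0.75]]
top [[428.9, 0.0, 318.1], [0.0, 428.9, 201.6], [0.0, 0.0, 1.0]] [ 512.  -35. 1041.] [[-0.0, -1.0, 0.08], [-1.0, 0.01, 0.03], [-0.03, -0.08, -1.0]]
wrist [[309.7, 0.0, 324.5], [0.0, 309.7, 196.6], [0.0, 0.0, 1.0]] [155. 660. 384.] [[0.33, 0.91, 0.24], [0.94, -0.32, -0.09], [-0.0, 0.25, -0.97]]
```

View pics/scene0.png

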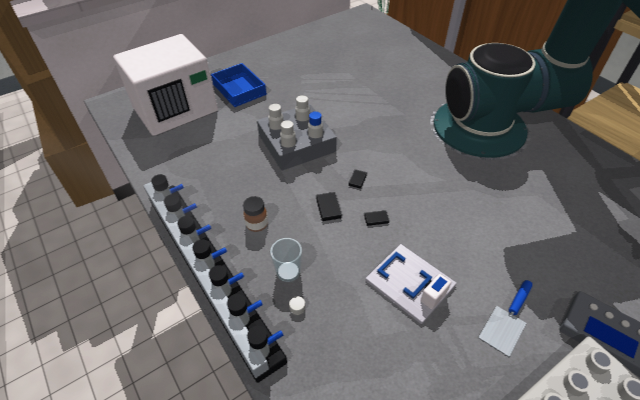

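View pics/top0.png

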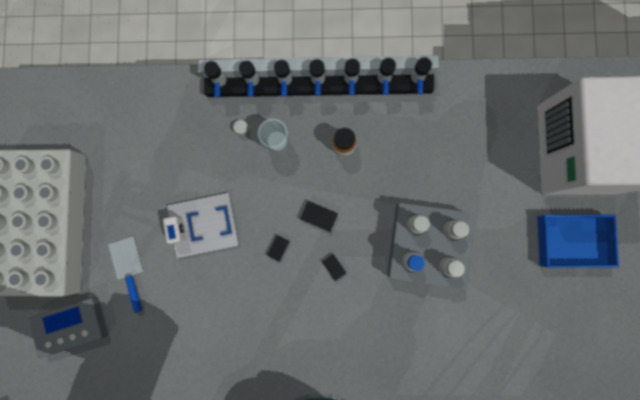

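View pics/wrist0.png

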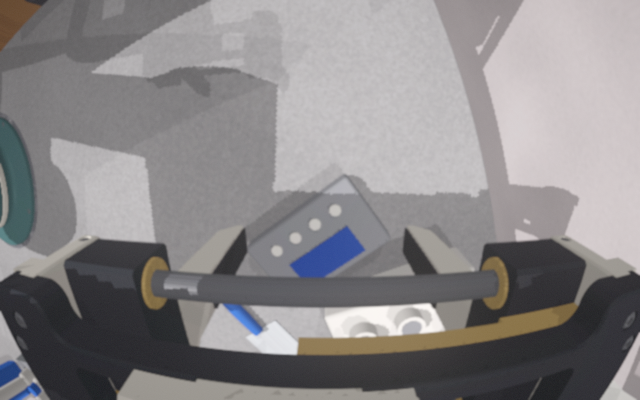

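Scene/top: the stand is at top px (203,225) with its pod to the left. There are three black tiles at (319,215), (278,248) and (333,266), the first clearly largest. The rack is around (435,243) with the blue cap at (415,263). The wrist shows only the gauge at the left.

```bash
cat > m.py <<'E'
from h import *
def comps(mask,amin):
    n,l,st,c=cv2.connectedComponentsWithStats(mask.astype(np.uint8))
    return [(l==i,st[i],c[i]) for i in range(1,n) if st[i][4]>=amin]
def rectz(f,m,z):
    cs,_=cv2.findContours(m.astype(np.uint8),cv2.RETR_EXTERNAL,cv2.CHAIN_APPROX_NONE)
    p=np.array([onz(f,q[0],z)[:2] for c in cs for q in c],np.float32)
    return cv2.minAreaRect(p)
E
python3 - <<'E'
from m import *
for n in ("top","scene"):
    f=load(f"pics/{n}0.pkl"); im=f["image"].astype(int); 
    print(n)
    g=im.max(2)
    for m,s,c in comps(g<45,40):
        if 200<s[4]<2000: print(" blk",s,c.round(1),"w",onz(f,c,14).round(1),rectz(f,m,14))
    b=(im[:,:,2]-im[:,:,0]>45)
    for m,s,c in comps(b,12): print(" blue",s,c.round(1),"w20",onz(f,c,20).round(1),"w116",onz(f,c,116).round(1))
    w=(im.min(2)>130)
E
```

```text
top
 blk [415  59  19  34 345] [425.   74.2] w [ 903.8 -261.9   14. ] ((900.0802001953125, -259.5588073730469), (85.44670867919922, 38.44103240966797), 8.523964881896973)
 blk [254  61  35  35 603] [271.7  81.6] w [891.7 113.6  14. ] ((897.8394165039062, 113.85643768310547), (63.08219909667969, 104.21025848388672), 67.22807312011719)
 blk [204  63  16  34 342] [210.2  78. ] w [903.5 267.1  14. ] ((899.7053833007812, 264.28472900390625), (36.51936721801758, 84.52037811279297), 86.29522705078125)
 blk [221  62  34  35 598] [238.  82.] w [892.  197.5  14. ] ((897.9588012695312, 198.88633728027344), (65.98429107666016, 101.19332885742188), 71.50984954833984)
 blk [356  75  26  19 429] [368.4  85. ] w [ 879.2 -123.8   14. ] ((881.7286376953125, -124.18183898925781), (60.96159744262695, 45.15424728393555), 89.09026336669922)
 blk [390  75  27  19 430] [402.1  84.7] w [ 878.6 -205.8   14. ] ((880.3413696289062, -208.00865173339844), (63.02978515625, 45.04269027709961), 89.08995056152344)
 blk [288  77  26  19 424] [300.9  86.2] w [878.8  41.5  14. ] ((879.7244873046875, 42.50471496582031), 
[... 4462 characters left out ...]
 [389.5 263. ] w20 [553.3 225.3  20. ] w116 [604.  267.1 116. ]
 blue [404 270  28  28 192] [419.  284.4] w20 [537.3 303.8  20. ] w116 [589.8 336.6 116. ]
 blue [228 272  16  13  94] [235.4 277.9] w20 [857.2  60.7  20. ] w116 [873.2 121.3 116. ]
 blue [431 276  16  16 126] [438.7 283.6] w20 [500.9 326.6  20. ] w116 [557.6 356.8 116. ]
 blue [509 280  23  35 358] [520.3 296.8] w20 [382.9 447.9  20. ] w116 [453.1 464.3 116. ]
 blue [246 300  16  13 100] [253.8 306. ] w20 [857.3 143.7  20. ] w116 [873.2 194.9 116. ]
 blue [584 316  55  42 930] [611.4 336.5] w20 [308.  607.2  20. ] w116 [386.7 605.3 116. ]
 blue [267 330  16  14 110] [274.5 336.7] w20 [856.6 226.8  20. ] w116 [872.6 268.5 116. ]
```

```bash
python3 -m handwheel '[{"x":0.75,"y":-0.985,"twist":-0.545},{"x":0.75,"y":-0.985,"twist":-0.545},{"x":0.75,"y":-0.985,"twist":-0.545},{"x":0.75,"y":-0.985,"twist":-0.545},{"x":0.75,"y":-0.985,"twist":-0.545},{"x":0.75,"y":-0.985,"twist":-0.545},{"x":0.75,"y":-0.985,"twist":-0.545},{"x":0.75,"y":-0.985,"twist":-0.545},{"x":0.75,"y":-0.985,"twist":-0.545}]'
python3 -m handwheel '[{"x":0.75,"y":-0.985,"twist":-0.545},{"x":0.75,"y":-0.985,"twist":-0.545},{"x":0.75,"y":-0.985,"twist":-0.545},{"x":0.75,"y":-0.985,"twist":-0.545},{"x":0.75,"y":-0.985,"twist":-0.545},{"x":0.75,"y":-0.985,"twist":-0.545},{"x":0.75,"y":-0.985,"twist":-0.545},{"x":0.75,"y":-0.985,"twist":-0.545},{"x":0.75,"y":-0.985,"twist":-0.545},{}]'
python3 -c "
from h import *
f=shot('wrist');save(f,'pics/st1.png')"
python3 -m handwheel '[{"z":-0.8},{"z":-0.8},{"z":-0.8},{"z":-0.8},{}]'
python3 -c "
from h import *
f=shot('wrist');save(f,'pics/st2.png');print(state()['clock'])"

```

```text
0.25validation failed for argument at $[0]...
validation failed for argument at $[0]...
validation failed for argument at $[0]...
```

View pics/st2.png

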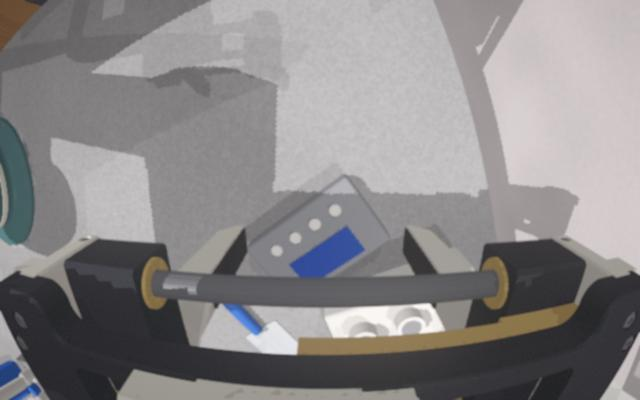

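The picture is unchanged because the moves were refused; each row needs all four keys.

```bash
python3 -m handwheel '[{"x":0.75,"y":-0.985,"z":0,"twist":-0.545},{"x":0.75,"y":-0.985,"z":0,"twist":-0.545},{"x":0.75,"y":-0.985,"z":0,"twist":-0.545},{"x":0.75,"y":-0.985,"z":0,"twist":-0.545},{"x":0.75,"y":-0.985,"z":0,"twist":-0.545},{"x":0.75,"y":-0.985,"z":0,"twist":-0.545},{"x":0.75,"y":-0.985,"z":0,"twist":-0.545},{"x":0.75,"y":-0.985,"z":0,"twist":-0.545},{"x":0.75,"y":-0.985,"z":0,"twist":-0.545}]' && 
python3 -m handwheel '[{"x":0.75,"y":-0.985,"z":0,"twist":-0.545},{"x":0.75,"y":-0.985,"z":0,"twist":-0.545},{"x":0.75,"y":-0.985,"z":0,"twist":-0.545},{"x":0.75,"y":-0.985,"z":0,"twist":-0.545},{"x":0.75,"y":-0.985,"z":0,"twist":-0.545},{"x":0.75,"y":-0.985,"z":0,"twist":-0.545},{"x":0.75,"y":-0.985,"z":0,"twist":-0.545},{"x":0.75,"y":-0.985,"z":0,"twist":-0.545},{"x":0.75,"y":-0.985,"z":0,"twist":-0.545},{"x":0,"y":0,"z":0,"twist":0}]' &&
python3 -c "
from h import *
f=shot('wrist');save(f,'pics/st1.png')" &&
python3 -m handwheel '[{"x":0,"y":0,"z":-0.8,"twist":0},{"x":0,"y":0,"z":-0.8,"twist":0},{"x":0,"y":0,"z":-0.8,"twist":0},{"x":0,"y":0,"z":-0.8,"twist":0},{"x":0,"y":0,"z":0,"twist":0}]' &&
python3 -c "
from h import *
f=shot('wrist');save(f,'pics/st2.png');print(state()['clock'])"

```

```text
clock: 1.15
tcp_pos: [391.8, 414.6, 218.7]
tcp_rot: [0.0, 0.413, 0.911, 0.0]
contact_force: [-0.8, 0.5, 0.5]
opening: 93.1
grasp_force: 0.0
clock: 2.15
tcp_pos: [561.4, 191.6, 218.3]
tcp_rot: [0.0, 0.632, 0.775, -0.0]
contact_force: [0.4, 0.1, -0.2]
opening: 93.3
grasp_force: 0.0
clock: 2.7
tcp_pos: [558.4, 194.6, 136.0]
tcp_rot: [-0.001, 0.629, 0.777, -0.002]
contact_force: [-0.5, 0.2, -0.9]
opening: 93.2
grasp_force: 0.0
2.75
```

View pics/st2.png

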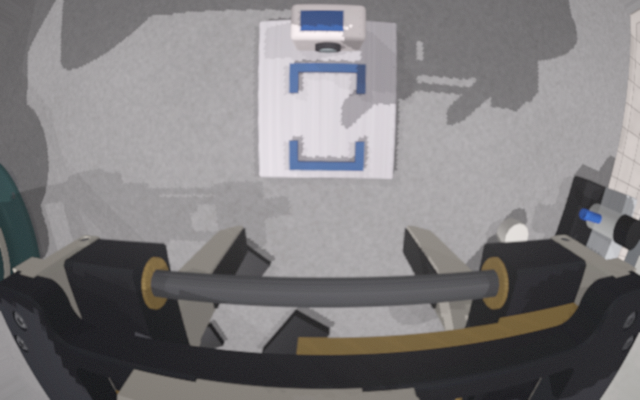

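The wrist picture shows the stand square: upper bracket at px (290–365, 62–93), lower bracket (290–365, 140–170), pod on top. Now moving to the tile view and measuring both.

```bash
cat > stand.py <<'E'
from m import *
def blues(f):
    im=f["image"].astype(int); b=(im[:,:,2]-im[:,:,0]>45); b[230:]=0; b[:,:200]=0; b[:,450:]=0
    return [(m,s,c) for m,s,c in comps(b,60)]
V=[]
for n in ("st1","st2"):
    f=load(f"pics/{n}.pkl"); B=[x for x in blues(f)]
    for m,s,c in B: print(n,s,c.round(1))
    B=sorted([x for x in B],key=lambda x:-x[2][1])[:2]
    p=rectz(f,B[0][0]|B[1][0],20); print("rect z20",p)
    V.append((f,[x[2] for x in B]))
for i in (0,1): print("tri",tri([(f,c[i]) for f,c in V]).round(1))
E
python3 stand.py
python3 -m handwheel '[{"x":-0.12,"y":-0.95,"z":0,"twist":-0.59},{"x":-0.12,"y":-0.95,"z":0,"twist":-0.59},{"x":-0.12,"y":-0.95,"z":0,"twist":-0.59},{"x":-0.12,"y":-0.95,"z":0,"twist":-0.59},{"x":-0.12,"y":-0.95,"z":0,"twist":-0.59},{"x":-0.12,"y":-0.95,"z":0,"twist":-0.59},{"x":-0.12,"y":-0.95,"z":0,"twist":-0.59},{"x":-0.12,"y":-0.95,"z":0,"twist":-0.59},{"x":-0.12,"y":-0.95,"z":0,"twist":-0.59},{"x":-0.12,"y":-0.95,"z":0,"twist":-0.59}]' && python3 -m handwheel '[{"x":0,"y":-0.8,"z":0,"twist":0},{"x":0,"y":0,"z":0,"twist":0},{"x":0,"y":0,"z":0,"twist":0}]'
python3 -c "
from h import *
f=shot('wrist');save(f,'pics/t1.png')"
python3 -m handwheel '[{"x":0,"y":0,"z":-0.8,"twist":0},{"x":0,"y":0,"z":-0.8,"twist":0},{"x":0,"y":0,"z":0,"twist":0},{"x":0,"y":0,"z":0,"twist":0}]' &&
python3 - <<'E'
from h import *
f=shot('wrist');save(f,'pics/t2.png')
from m import *
V=[]
for n in ("t1","t2"):
    f=load(f"pics/{n}.pkl"); im=f["image"]; b=(im.max(2)<60); b[225:]=0
    for m,s,c in comps(b,200):
        print(n,s,c.round(1),rectz(f,m,14))
E
```

```text
st1 [304  33  31  15 448] [318.9  40.2]
st1 [295  72  58  23 510] [323.5  79.4]
st1 [295 133  57  22 520] [322.7 147.8]
rect z20 ((544.0850219726562, 263.6671447753906), (66.30535125732422, 97.10678100585938), 11.21631908416748)
st2 [301  11  42  20 809] [321.6  20.2]
st2 [290  63  75  30 896] [324.6  72. ]
st2 [290 141  74  29 903] [326.5 160.5]
rect z20 ((544.5496826171875, 263.5908508300781), (67.38555145263672, 97.82101440429688), 11.460957527160645)
tri [552.1 223.6  21.4]
tri [535.9 299.9  41.2]
clock: 3.75
tcp_pos: [530.2, -44.0, 140.5]
tcp_rot: [0.001, 0.837, 0.548, 0.001]
contact_force: [0.8, 1.0, 0.1]
opening: 93.0
grasp_force: 0.0
clock: 4.05
tcp_pos: [530.3, -63.2, 139.8]
tcp_rot: [0.0, 0.836, 0.548, 0.001]
contact_force: [0.5, 0.3, -0.1]
opening: 93.1
grasp_force: 0.0
clock: 4.5
tcp_pos: [530.1, -62.8, 99.3]
tcp_rot: [-0.0, 0.836, 0.549, 0.0]
contact_force: [0.2, 0.3, 0.4]
opening: 93.0
grasp_force: 0.0
t1 [ 543    0   77  225 5113] [586.   99.9] ((884.01220703125, -110.04496765136719), (68.33011627197266, 308.7901916503906), 0.001135042286477983)
t1 [608   0  32  36 927] [624.7  17.4] ((1035.2789306640625, 0.2334461212158203), (122.90971374511719, 47.5255012512207), 5.389706134796143)
t1 [628  78  12  29 298] [634.2  91. ] ((992.0816650390625, -102.07081604003906), (43.73202896118164, 33.942535400390625), 66.20784759521484)
t1 [511  90  18  40 224] [516.8 107.6] ((756.1263427734375, -61.53557586669922), (46.487648010253906, 16.435253143310547), 51.55381774902344)
t2 [ 567    0   73  225 5769] [609.9 103.9] ((885.8342895507812, -112.861083984375), (75.59406280517578, 294.7162780761719), 0.1407788097858429)
t2 [539  89  22  56 472] [546.2 113.5] ((764.3999633789062, -71.11018371582031), (56.14276123046875, 28.721298217773438), 65.74018859863281)
```

View pics/t2.png

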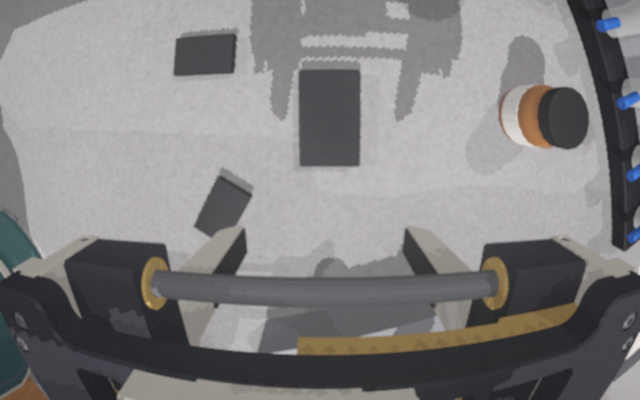

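The tile is square in the wrist view at px (300–360, 69–165), grey level above my threshold; the smaller tiles are at left.

```bash
cat > tile.py <<'E'
from m import *
V=[]
for n in ("t1","t2"):
    f=load(f"pics/{n}.pkl"); im=f["image"]; print(n,im[120,330],im[50,330])
    b=(im.max(2)<82); b[225:]=0
    for m,s,c in comps(b,1500):
        if 250<c[0]<400:
            m=cv2.morphologyEx(m.astype(np.uint8),cv2.MORPH_OPEN,np.ones((7,7)))
            print(n,s,c.round(1),"area c",onz(f,c,14).round(1),rectz(f,m,14))
            q=cv2.boxPoints(cv2.minAreaRect(cv2.findNonZero(m))); q=q[np.lexsort((q[:,0],))]
            q=sorted(q.tolist(),key=lambda p:(p[1]>c[1],p[0]>c[0])); V.append((f,q))
for i in range(4): print("corner",tri([(f,q[i]) for f,q in V]).round(1))
E
python3 tile.py; python3 -c "
from h import *
s=state();print(s['tcp_pos'],2*np.degrees(np.arctan2(s['tcp_rot'][2],s['tcp_rot'][1])))"
```

```text
t1 [79 77 82] [185 182 184]
t2 [76 75 80] [137 135 137]
t2 [ 300   70   59   77 2888] [327.3 100.7] area c [564.6  12.1  14. ] ((562.8096313476562, 18.051929473876953), (39.203125, 34.510643005371094), 65.91975402832031)
corner [557.1   3.  253.2]
[530.38102626 -62.95835808  99.82671306] 66.54453593069726Traceback (most recent call last):
  File "tile.py", line 12, in <module>
    for i in range(4): print("corner",tri([(f,q[i]) for f,q in V]).round(1))
                                      ~~~^^^^^^^^^^^^^^^^^^^^^^^^^
  File "h.py", line 27, in tri
    return np.linalg.solve(A,b)
           ~~~~~~~~~~~~~~~^^^^^
    r = gufunc(a, b, signature=signature)
    raise LinAlgError("Singular matrix")
numpy.linalg.LinAlgError: Singular matrix
```

```bash
sed -i 's/<82/<100/' tile.py; python3 tile.py
```

```text
t1 [79 77 82] [185 182 184]
t1 [ 302   76   53   83 4214] [328.  116.8] area c [560.7  -0.8  14. ] ((560.6478271484375, -0.7967414855957031), (77.97722625732422, 47.379493713378906), 66.66564178466797)
t2 [76 75 80] [137 135 137]
t2 [ 299   69   61   97 5681] [329.2 116.9] area c [560.7  -0.6  14. ] ((560.61376953125, -0.9215660095214844), (78.03350067138672, 48.13325881958008), 66.87669372558594)
corner [554.7  40.7  35.9]
corner [595.9  24.5  26.6]
corner [526.2 -24.4  39.3]
corner [566.7 -43.   32.5]
```

```bash
python3 -m handwheel '[{"x":0.404,"y":0.828,"z":0,"twist":0.02},{"x":0.404,"y":0.828,"z":0,"twist":0.02},{"x":0.404,"y":0.828,"z":0,"twist":0},{"x":0,"y":0,"z":-0.9,"twist":0},{"x":0,"y":0,"z":-0.9,"twist":0},{"x":0,"y":0,"z":-0.9,"twist":0},{"x":0,"y":0,"z":-0.9,"twist":0},{"x":0,"y":0,"z":-0.2,"twist":0},{"x":0,"y":0,"z":0,"twist":0},{"x":0,"y":0,"z":0,"twist":0}]' && python3 -m handwheel '[{"x":0,"y":0,"z":0,"twist":0},{"x":0,"y":0,"z":0,"twist":0},{"x":0,"y":0,"z":0,"twist":0},{"x":0,"y":0,"z":0,"twist":0},{"x":0,"y":0,"z":0,"twist":0},{"x":0,"y":0,"z":0,"twist":0},{"x":0,"y":0,"z":0,"twist":0},{"x":0,"y":0,"z":0,"twist":0}]' -1
```

```text
clock: 5.55
tcp_pos: [561.1, -1.3, 5.3]
tcp_rot: [0.001, 0.835, 0.55, 0.001]
contact_force: [-0.7, -0.0, -0.5]
opening: 93.1
grasp_force: 0.0
clock: 6.35
tcp_pos: [560.2, -1.3, 3.6]
tcp_rot: [-0.0, 0.835, 0.55, -0.0]
contact_force: [0.5, 0.7, 1.2]
opening: 49.6
grasp_force: 30.0
```

```bash
python3 -m handwheel '[{"x":0,"y":0,"z":0.9,"twist":0},{"x":0,"y":0,"z":0.9,"twist":0},{"x":0,"y":0,"z":0.9,"twist":0},{"x":0,"y":0,"z":0.9,"twist":0},{"x":-0.058,"y":0.961,"z":0,"twist":0.526},{"x":-0.058,"y":0.961,"z":0,"twist":0.526},{"x":-0.058,"y":0.961,"z":0,"twist":0.526},{"x":-0.058,"y":0.961,"z":0,"twist":0.526},{"x":-0.058,"y":0.961,"z":0,"twist":0.526},{"x":-0.058,"y":0.961,"z":0,"twist":0.526}]' && python3 -m handwheel '[{"x":-0.058,"y":0.961,"z":0,"twist":0.526},{"x":-0.058,"y":0.961,"z":0,"twist":0.526},{"x":-0.058,"y":0.961,"z":0,"twist":0.526},{"x":-0.058,"y":0.961,"z":0,"twist":0.526},{"x":-0.058,"y":0.961,"z":0,"twist":0.526},{"x":0,"y":0,"z":-0.9,"twist":0},{"x":0,"y":0,"z":-0.9,"twist":0},{"x":0,"y":0,"z":-0.6,"twist":0},{"x":0,"y":0,"z":0,"twist":0},{"x":0,"y":0,"z":0,"twist":0}]'
python3 -c "
from h import *
for n in ('top','scene'):
    f=shot(n);save(f,f'pics/p_{n}.png');cv2.imwrite(f'pics/p_{n}c.png',cv2.resize(f['image'][150:310,110:290] if n=='top' else f['image'][200:350,330:480],None,fx=3,fy=3)[:,:,::-1])
for i in range(3):
    s=state();print(s['tcp_pos'],2*np.degrees(np.arctan2(s['tcp_rot'][2],s['tcp_rot'][1])))"
```

```text
clock: 7.35
tcp_pos: [551.2, 143.8, 93.4]
tcp_rot: [-0.0, 0.732, 0.681, -0.0]
contact_force: [0.9, 0.0, -1.0]
opening: 49.6
grasp_force: 30.0
clock: 8.35
tcp_pos: [544.5, 262.8, 34.1]
tcp_rot: [-0.0, 0.633, 0.774, -0.0]
contact_force: [-0.5, 0.3, -1.5]
opening: 50.0
grasp_force: 30.0
[544.91244239 263.03708317  34.95660565] 101.44322004396759
[544.91244239 263.03708317  34.95660565] 101.44322004396759
[544.91244239 263.03708317  34.95660565] 101.44322004396759
```

View pics/p_scenec.png

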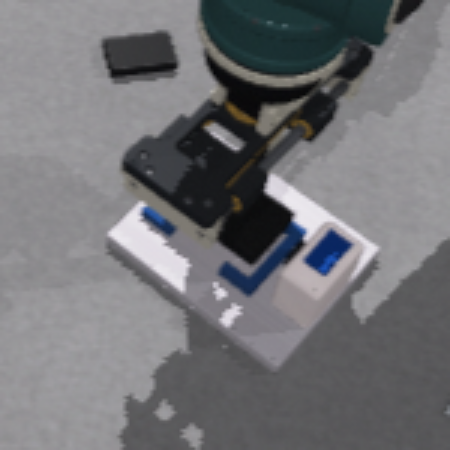

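The tile hangs over the pocket, between the brackets (crop px 220–300, 190–290). Lowering it now.

```bash
python3 -m handwheel '[{"x":0,"y":0,"z":-0.2,"twist":0},{"x":0,"y":0,"z":-0.2,"twist":0},{"x":0,"y":0,"z":0,"twist":0},{"x":0,"y":0,"z":0,"twist":0}]'; python3 -m handwheel '[{"x":0,"y":0,"z":-0.1,"twist":0},{"x":0,"y":0,"z":-0.1,"twist":0},{"x":0,"y":0,"z":0,"twist":0},{"x":0,"y":0,"z":0,"twist":0}]'; python3 -m handwheel '[{"x":0,"y":0,"z":-0.08,"twist":0},{"x":0,"y":0,"z":0,"twist":0},{"x":0,"y":0,"z":0,"twist":0}]'
```

```text
clock: 8.85
tcp_pos: [544.2, 262.9, 23.5]
tcp_rot: [-0.0, 0.633, 0.774, -0.0]
contact_force: [-0.3, -0.4, -0.7]
opening: 49.7
grasp_force: 30.0
clock: 9.25
tcp_pos: [544.2, 262.9, 18.6]
tcp_rot: [-0.0, 0.633, 0.774, -0.0]
contact_force: [-0.1, -0.2, -2.1]
opening: 49.7
grasp_force: 30.0
clock: 9.55
tcp_pos: [544.3, 262.9, 16.6]
tcp_rot: [-0.0, 0.633, 0.774, -0.0]
contact_force: [0.5, 0.6, -1.8]
opening: 49.9
grasp_force: 30.0
```

```bash
python3 -m handwheel '[{"x":0,"y":0,"z":-0.06,"twist":0},{"x":0,"y":0,"z":0,"twist":0},{"x":0,"y":0,"z":0,"twist":0}]';  python3 -m handwheel '[{"x":0,"y":0,"z":0,"twist":0},{"x":0,"y":0,"z":0,"twist":0},{"x":0,"y":0,"z":0,"twist":0},{"x":0,"y":0,"z":0,"twist":0},{"x":0,"y":0,"z":0,"twist":0}]' 0.6; python3 -m handwheel '[{"x":0,"y":0,"z":0.5,"twist":0},{"x":0,"y":0,"z":0.9,"twist":0},{"x":0,"y":0,"z":0.9,"twist":0},{"x":0,"y":0,"z":0.9,"twist":0},{"x":0,"y":-0.9,"z":0.9,"twist":0},{"x":0.2,"y":-0.9,"z":0,"twist":0},{"x":0.2,"y":-0.9,"z":0,"twist":0},{"x":0,"y":0,"z":0,"twist":0},{"x":0,"y":0,"z":0,"twist":0}]'
python3 - <<'E'
from m import *
f=shot('wrist');save(f,'pics/p2.png');cv2.imwrite('pics/p2c.png',cv2.resize(f['image'][0:230,200:450],None,fx=3,fy=2.6)[:,:,::-1])
im=f['image'].astype(int)
b=(im.max(2)<110)&(im[:,:,2]-im[:,:,0]<15); b[225:]=0
for m,s,c in comps(b,1500):
    if 250<c[0]<400: print(s,c,rectz(f,m,26))
B=(im[:,:,2]-im[:,:,0]>45); B[230:]=0; B[:,:200]=0; B[:,450:]=0
L=sorted(comps(B,60),key=lambda x:-x[2][1])[:2]
for m,s,c in L: print('blue',s,c)
print(rectz(f,L[0][0]|L[1][0],20))
E
```

```text
clock: 9.85
tcp_pos: [544.4, 263.0, 15.6]
tcp_rot: [0.0, 0.633, 0.774, 0.0]
contact_force: [-2.2, -1.3, 5.2]
opening: 49.4
grasp_force: 30.0
clock: 10.35
tcp_pos: [544.3, 262.9, 15.1]
tcp_rot: [-0.0, 0.633, 0.774, -0.0]
contact_force: [0.1, 1.2, -0.7]
opening: 74.0
grasp_force: 0.0
clock: 11.25
tcp_pos: [554.4, 195.4, 118.4]
tcp_rot: [0.0, 0.633, 0.774, 0.0]
contact_force: [-0.0, 0.0, -0.4]
opening: 74.0
grasp_force: 0.0
[ 300   72   60   93 5423] [329.20579015 117.74239351] ((543.8038940429688, 263.5468444824219), (48.93403244018555, 77.813720703125), 11.288653373718262)
blue [ 291  144   79   31 1069] [330.23199252 164.79607109]
blue [ 290   62   80   31 1023] [328.13489736  71.59335288]
((544.5677490234375, 263.6172790527344), (67.64183044433594, 97.03450775146484), 11.370827674865723)
```

View pics/p2c.png

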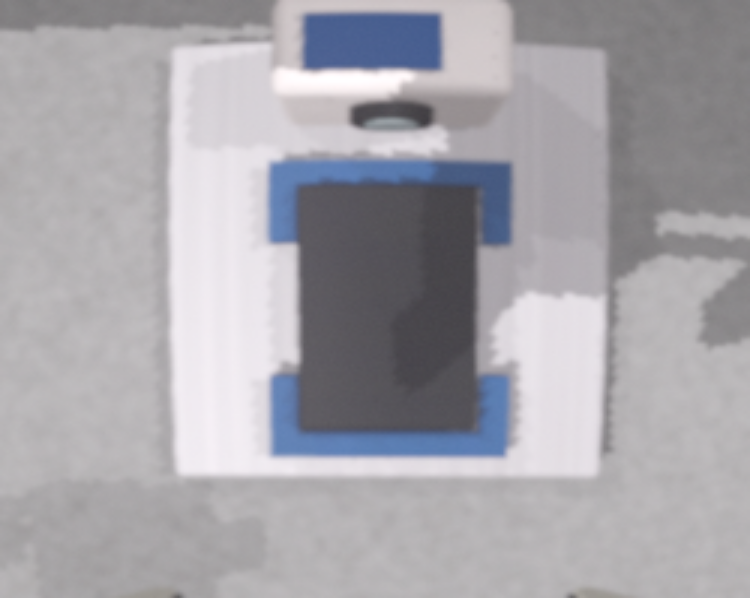

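The tile is seated: it lies inside both brackets with even gaps, and its size at the z=26 plane matches, so it is flat and home. Next the rack.

```bash
python3 -m handwheel '[{"x":-0.276,"y":-0.978,"z":0.9,"twist":-0.98},{"x":-0.276,"y":-0.978,"z":0.9,"twist":-0.98},{"x":-0.276,"y":-0.978,"z":0.9,"twist":-0.98},{"x":-0.276,"y":-0.978,"z":0.9,"twist":-0.98},{"x":-0.276,"y":-0.978,"z":0,"twist":-0.98},{"x":-0.276,"y":-0.978,"z":0,"twist":-0.98},{"x":-0.276,"y":-0.978,"z":0,"twist":-0.98},{"x":-0.276,"y":-0.978,"z":0,"twist":-0.98},{"x":-0.276,"y":-0.978,"z":0,"twist":-0.98},{"x":-0.276,"y":-0.978,"z":0,"twist":-0.98}]' 0.25 && python3 -m handwheel '[{"x":-0.276,"y":-0.978,"z":0,"twist":-0.98},{"x":-0.276,"y":-0.978,"z":0,"twist":-0.98},{"x":-0.276,"y":-0.978,"z":0,"twist":-0.98},{"x":-0.276,"y":-0.978,"z":0,"twist":-0.98},{"x":-0.276,"y":-0.978,"z":0,"twist":-0.98},{"x":-0.276,"y":-0.978,"z":0,"twist":-0.98},{"x":-0.276,"y":-0.978,"z":0,"twist":-0.98},{"x":-0.276,"y":-0.978,"z":0,"twist":-0.98},{"x":0,"y":0,"z":0,"twist":0},{"x":0,"y":0,"z":0,"twist":0}]'
python3 -c "
from h import *
f=shot('wrist');save(f,'pics/r1.png');im=f['image']"
python3 -m handwheel '[{"x":0,"y":0.8,"z":0,"twist":0},{"x":0,"y":0.8,"z":0,"twist":0},{"x":0,"y":0.8,"z":0,"twist":0},{"x":0,"y":0,"z":0,"twist":0},{"x":0,"y":0,"z":0,"twist":0}]'
python3 -c "
from h import *
f=shot('wrist');save(f,'pics/r2.png')"
```

```text
clock: 12.3
tcp_pos: [485.0, -49.2, 207.9]
tcp_rot: [-0.0, 0.932, 0.362, 0.0]
contact_force: [0.0, -0.0, 0.1]
opening: 57.8
grasp_force: 0.0
clock: 13.3
tcp_pos: [430.3, -244.3, 207.7]
tcp_rot: [-0.0, 0.999, -0.038, -0.0]
contact_force: [-0.4, 0.0, 0.1]
opening: 58.2
grasp_force: 0.0
clock: 13.85
tcp_pos: [430.4, -183.9, 207.9]
tcp_rot: [0.0, 0.999, -0.037, 0.0]
contact_force: [0.5, 0.1, 0.1]
opening: 58.3
grasp_force: 0.0
```

View pics/r2.png

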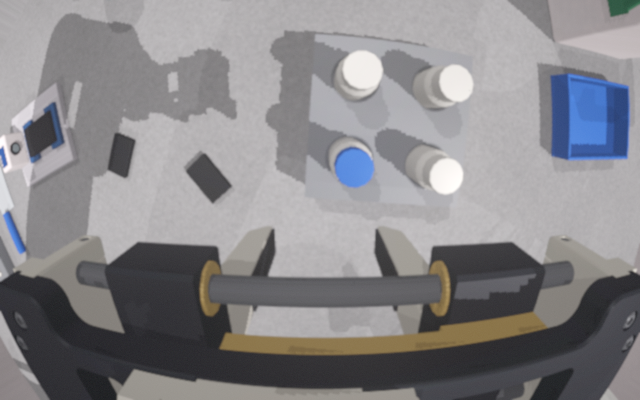

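The wrist view shows the blue cap at px (354,168) and the white caps at (362,72), (453,85) and (441,176).

```bash
python3 - <<'E'
from m import *
V=[];W=[]
for n in ("r1","r2"):
    f=load(f"pics/{n}.pkl"); im=f["image"].astype(int)
    b=(im[:,:,2]-im[:,:,0]>45); b[230:]=0; b[:,:230]=0; b[:,520:]=0
    m,s,c=max(comps(b,60),key=lambda x:x[1][4]); 
    cs,_=cv2.findContours(m.astype(np.uint8),cv2.RETR_EXTERNAL,cv2.CHAIN_APPROX_NONE)
    cs=max(cs,key=len); p=np.array([onz(f,q[0],116)[:2] for q in cs],np.float32)
    print(n,s,c.round(1),onz(f,c,116).round(1),cv2.minEnclosingCircle(p),cv2.fitEllipse(p)); V.append((f,c))
    w=(im.min(2)>200)&(im.max(2)-im.min(2)<40); w[230:]=0; w[:,:230]=0; w[:,520:]=0
    w=cv2.morphologyEx(w.astype(np.uint8),cv2.MORPH_OPEN,np.ones((5,5)))
    for m,s,c in comps(w,200): print("  w",s,c.round(1),onz(f,c,116).round(1))
    for t in("top",):
        pass
print(tri(V).round(1))
t=load("pics/top0.pkl"); sc=load("pics/scene0.pkl")
print("with top/scene",tri(V+[(t,(416.1,262.5)),(sc,(314.9,117.9))]).round(1))
s=state();print(s['tcp_pos'],2*np.degrees(np.arctan2(s['tcp_rot'][2],s['tcp_rot'][1])))
E
```

```text
r1 [ 265  152   39   41 1257] [284.3 172. ] [ 456.1 -212.8  116. ] ((456.2161865234375, -212.6621551513672), 17.779712677001953) ((455.93621826171875, -212.64244079589844), (32.49167251586914, 35.090415954589844), 53.41240692138672)
  w [ 271   55   44   39 1265] [293.   74.3] [ 537.5 -227.3  116. ]
  w [ 371   63   39   40 1194] [390.2  82.2] [ 525.9 -307.1  116. ]
  w [ 363  162   38   37 1140] [381.5 179.7] [ 443.4 -295.2  116. ]
r2 [ 335  147   39   41 1262] [353.7 167.2] [ 455.9 -211.4  116. ] ((455.9951171875, -211.4870147705078), 17.677888870239258) ((455.7274475097656, -211.5726776123047), (32.34457015991211, 34.75774383544922), 116.47361755371094)
  w [ 343   50   39   43 1255] [362.6  69.9] [ 537.4 -224.1  116. ]
  w [440  65  33  37 978] [456.1  82.8] [ 525.9 -306.8  116. ]
  w [430 158  34  37 987] [446.4 175.9] [ 443.2 -295.   116. ]
[ 455.  -212.   109.9]
with top/scene [ 454.4 -212.2  105.5]
[ 430.33030634 -184.37619296  207.76175766] -4.27578172811517
```

```bash
python3 -m handwheel '[{"x":0.514,"y":-0.556,"z":0,"twist":-0.385},{"x":0.514,"y":-0.556,"z":0,"twist":-0.385},{"x":0,"y":0,"z":0,"twist":0},{"x":0,"y":0,"z":-0.95,"twist":0},{"x":0,"y":0,"z":-0.95,"twist":0},{"x":0,"y":0,"z":-0.95,"twist":0},{"x":0,"y":0,"z":-0.95,"twist":0},{"x":0,"y":0,"z":0,"twist":0}]'; python3 -m handwheel '[{"x":0,"y":0,"z":-0.95,"twist":0},{"x":0,"y":0,"z":-0.95,"twist":0},{"x":0,"y":0,"z":-0.2,"twist":0},{"x":0,"y":0,"z":0,"twist":0},{"x":0,"y":0,"z":0,"twist":0}]'; python3 -m handwheel '[{"x":0,"y":0,"z":0,"twist":0},{"x":0,"y":0,"z":0,"twist":0},{"x":0,"y":0,"z":0,"twist":0},{"x":0,"y":0,"z":0,"twist":0},{"x":0,"y":0,"z":0,"twist":0}]' -1;
```

```text
clock: 14.7
tcp_pos: [454.2, -211.8, 109.7]
tcp_rot: [-0.001, 0.997, -0.078, -0.002]
contact_force: [-1.0, 0.6, 0.2]
opening: 58.3
grasp_force: 0.0
clock: 15.2
tcp_pos: [456.4, -212.8, 61.8]
tcp_rot: [0.0, 0.997, -0.078, 0.001]
contact_force: [-0.1, -0.7, -0.7]
opening: 58.5
grasp_force: 0.0
clock: 15.7
tcp_pos: [456.1, -212.6, 60.8]
tcp_rot: [0.0, 0.997, -0.078, 0.0]
contact_force: [0.2, 1.0, 7.1]
opening: 41.1
grasp_force: 29.9
```

```bash
python3 -m handwheel '[{"x":0,"y":0,"z":0.5,"twist":0},{"x":0,"y":0,"z":0.9,"twist":0},{"x":0,"y":0,"z":0.9,"twist":0},{"x":0,"y":0,"z":0.9,"twist":0},{"x":0,"y":0,"z":0.8,"twist":0},{"x":-0.008,"y":0.963,"z":0,"twist":0.178},{"x":-0.008,"y":0.963,"z":0,"twist":0.178},{"x":-0.008,"y":0.963,"z":0,"twist":0.178},{"x":-0.008,"y":0.963,"z":0,"twist":0.178},{"x":-0.008,"y":0.963,"z":0,"twist":0.178}]'; python3 -m handwheel '[{"x":-0.008,"y":0.963,"z":0,"twist":0.178},{"x":-0.008,"y":0.963,"z":0,"twist":0.178},{"x":-0.008,"y":0.963,"z":0,"twist":0.178},{"x":-0.008,"y":0.963,"z":0,"twist":0.178},{"x":-0.008,"y":0.963,"z":0,"twist":0.178},{"x":-0.008,"y":0.963,"z":0,"twist":0.178},{"x":-0.008,"y":0.963,"z":0,"twist":0.178},{"x":-0.008,"y":0.963,"z":0,"twist":0.178},{"x":-0.008,"y":0.963,"z":0,"twist":0.178},{"x":-0.008,"y":0.963,"z":0,"twist":0.178}]'; python3 -m handwheel '[{"x":-0.008,"y":0.963,"z":0,"twist":0.178},{"x":-0.008,"y":0.963,"z":0,"twist":0.178},{"x":-0.008,"y":0.963,"z":0,"twist":0.178},{"x":-0.008,"y":0.963,"z":0,"twist":0.178},{"x":0,"y":0,"z":0,"twist":0},{"x":0,"y":0,"z":-0.9,"twist":0},{"x":0,"y":0,"z":-0.9,"twist":0},{"x":0,"y":0,"z":-0.9,"twist":0},{"x":0,"y":0,"z":-0.9,"twist":0},{"x":0,"y":0,"z":0,"twist":0}]'; python3 -m handwheel '[{"x":0,"y":0,"z":-0.4,"twist":0},{"x":0,"y":0,"z":-0.24,"twist":0},{"x":0,"y":0,"z":0,"twist":0},{"x":0,"y":0,"z":0,"twist":0}]'
python3 -c "
from h import *
for n in ('top','scene'):
    f=shot(n);save(f,f'pics/q_{n}.png');cv2.imwrite(f'pics/q_{n}c.png',cv2.resize(f['image'][180:330,330:510],None,fx=3,fy=3)[:,:,::-1])
s=state();print(s['tcp_pos'],2*np.degrees(np.arctan2(s['tcp_rot'][2],s['tcp_rot'][1])))"
```

```text
clock: 16.7
tcp_pos: [454.5, -91.2, 160.8]
tcp_rot: [0.0, 0.999, -0.032, 0.0]
contact_force: [-0.0, -0.7, -1.0]
opening: 41.4
grasp_force: 29.9
clock: 17.7
tcp_pos: [452.5, 149.6, 160.8]
tcp_rot: [0.0, 0.998, 0.062, 0.0]
contact_force: [-0.3, -0.0, -1.0]
opening: 41.5
grasp_force: 29.9
clock: 18.7
tcp_pos: [450.7, 243.8, 67.8]
tcp_rot: [0.001, 0.995, 0.098, -0.002]
contact_force: [-0.0, 0.7, -1.0]
opening: 41.2
grasp_force: 29.9
clock: 19.1
tcp_pos: [452.2, 245.0, 54.7]
tcp_rot: [-0.0, 0.995, 0.098, 0.0]
contact_force: [0.2, 0.5, -0.3]
opening: 41.6
grasp_force: 29.9
[452.21281227 245.07006281  54.74602051] 11.289884938855495
```

View pics/q_scenec.png

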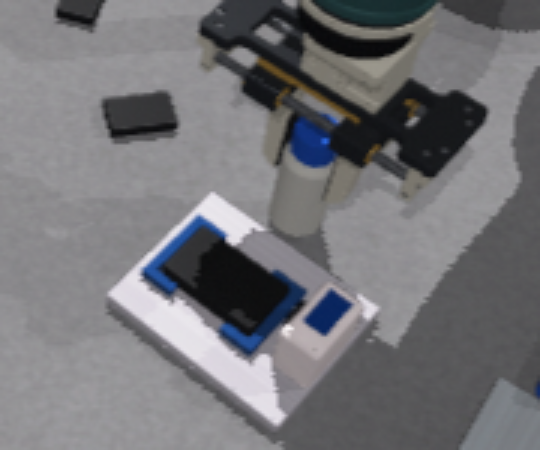

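The bottle is upright in the grip behind the stand (crop px (300,210)), cap up. I'll now tip it by pivoting it in the pads against the fixed base plate's edge.

```bash
python3 -m handwheel '[{"x":0.157,"y":0.032,"z":0,"twist":0},{"x":0.157,"y":0.032,"z":0,"twist":0},{"x":0.163,"y":0.033,"z":0.044,"twist":0},{"x":0.163,"y":0.033,"z":0.044,"twist":0},{"x":0.166,"y":0.034,"z":0.022,"twist":0},{"x":0.166,"y":0.034,"z":0.022,"twist":0}]'; python3 -m handwheel '[{"x":0.166,"y":0.034,"z":0,"twist":0},{"x":0.166,"y":0.034,"z":0,"twist":0},{"x":0.166,"y":0.034,"z":-0.022,"twist":0},{"x":0.166,"y":0.034,"z":-0.022,"twist":0}]';
python3 -m handwheel '[{"x":0.163,"y":0.033,"z":-0.044,"twist":0},{"x":0.163,"y":0.033,"z":-0.044,"twist":0},{"x":0.155,"y":0.031,"z":-0.066,"twist":0},{"x":0.155,"y":0.031,"z":-0.066,"twist":0},{"x":0,"y":0,"z":0,"twist":0},{"x":0,"y":0,"z":0,"twist":0}]'
python3 - <<'E'
from m import *
for n in ('scene','top'):
    f=shot(n);save(f,f'pics/u_{n}.png'); im=f['image'].astype(int)
    b=(im[:,:,2]-im[:,:,0]>45)
    for m,s,c in comps(b,25):
        if (n=='scene' and 370<c[0]<470 and 200<c[1]<300) or (n=='top' and 150<c[0]<240 and 195<c[1]<280): print(n,s,c.round(1))
E
```

```text
clock: 19.8
tcp_pos: [476.3, 250.1, 57.5]
tcp_rot: [-0.0, 0.995, 0.098, -0.001]
contact_force: [-5.0, 1.0, 1.3]
opening: 41.3
grasp_force: 30.0
clock: 20.2
tcp_pos: [493.3, 253.4, 56.5]
tcp_rot: [-0.0, 0.995, 0.098, 0.0]
contact_force: [-3.6, 0.0, 4.0]
opening: 41.4
grasp_force: 30.0
clock: 20.8
tcp_pos: [508.8, 256.4, 50.6]
tcp_rot: [0.0, 0.995, 0.098, -0.0]
contact_force: [-0.5, -0.2, 1.8]
opening: 41.0
grasp_force: 30.0
scene [406 241  18  17 228] [414.5 249.2]
scene [377 252  29  26 155] [388.2 263.9]
scene [404 270  28  28 158] [418.2 285.9]
scene [432 277  15  15 120] [438.8 283.8]
top [216 206  11   8  47] [222.2 209.1]
```

```bash
python3 -m handwheel '[{"x":0,"y":0,"z":0.4,"twist":0},{"x":0,"y":0,"z":0.8,"twist":0},{"x":0,"y":0,"z":0.9,"twist":0},{"x":0,"y":0,"z":0.9,"twist":0},{"x":0,"y":0,"z":0.936,"twist":0},{"x":0.63,"y":0.127,"z":0,"twist":0},{"x":0.63,"y":0.127,"z":0,"twist":0},{"x":0.63,"y":0.127,"z":0,"twist":0},{"x":0,"y":0,"z":0,"twist":0},{"x":0,"y":0,"z":0,"twist":0}]'
cat > tilt.py <<'E'
from m import *
import sys
ex=np.array([.980,.197,0]); ey=np.array([-.197,.980,0]); O=np.array([544.4,263.6,0])
def pl(f,uv,y=0):
    d=ray(f,uv); t=(y-(f["C"]-O)@ey)/(d@ey); p=f["C"]+t*d-O; return np.array([p@ex,p[2]])
f=shot('scene'); save(f,f'pics/{sys.argv[1]}.png'); im=f['image'].astype(int)
s=state(); g=s['tcp_pos']-O; print("tcp stand",(g@ex).round(1),(g@ey).round(1),s['tcp_pos'][2])
b=(im[:,:,2]-im[:,:,0]>45)
for m,st,c in comps(b,25):
    if 330<c[0]<500 and 150<c[1]<300: print(st,c.round(1),"plane",pl(f,c).round(1))
# coarse text map of crop
print("scene crop rgb-class rows 170-290")
for v in range(165,275,3):
    r=''
    for u in range(350,470,2):
        p=im[v,u]; r+= 'b' if p[2]-p[0]>45 else '#' if p.max()<70 else 'W' if p.min()>185 else 'w' if p.min()>150 else 'o' if p.min()>115 else '.'
    print(v,r)
E
python3 tilt.py v1
```

```text
clock: 21.9
tcp_pos: [555.7, 265.9, 149.3]
tcp_rot: [0.0, 0.995, 0.098, -0.0]
contact_force: [-0.1, 0.1, -2.2]
opening: 41.5
grasp_force: 30.0
tcp stand 11.3 0.1 149.39256263393992
[399 225  20  18 286] [407.9 233.7] plane [ 26.9 189.2]
[377 252  29  26 156] [388.4 263.8] plane [ 78.4 143.2]
[403 270  29  28 177] [418.3 285.4] plane [-104.4 -160.7]
[431 277  16  15 123] [438.8 283.7] plane [-265.4 -347.6]
scene crop rgb-class rows 170-290
165 ooooooooooooooooooo...oooo.#################################
168 oooooooooooooooooo######.oo###########################.oo.##
171 oo####..oooooooo##.#######..##########################ooooo#
174 o.#######ooooo.##########.o.o########################ooooooo
177 o#######owww.###############.o.#####################.ooooooo
180 .#######ww.##################..oo#################oo.ooooooo
183 #######ww.##.############.######.ooo..########.oo...oooooooo
186 ######oww###.#######.ooo.#.#######....ooooooo...#..o.ooooooo
189 ooo...ooo..##########.ooo###..##################.o.ooooooooo
192 oooooooooo...###..#####.####....###############oo.oooooooooo
195 ooo
[... 1047 characters left out ...]
ooowoooowoooowoooo...ooo......ooooooo......ooooooo
246 owwwooooooowooooooooooooWWWWooooo......oooooooo....ooooooooo
249 oowowwowoooooooooooooowWWWWWWWwwo.....ooooooooo...ooooooooow
252 oowooooowwowoooooooooWWbWWWWWWWWowooooooooowowoooooooooooooo
255 wwooooooooooooooooowWbbbbbWWWWWWWWwwwoooooooooooooooooooooww
258 owwoooooooooooooooWWbb.###bbWWWWWWWWwoooowoooowoooooooowwoww
261 oooooooooooooooowWbbb#######oWWWWWWWWWwooooooooowoooooooooow
264 oooooooooooooooWwbb.##########.WWWWWWWWWwowwooooooooooowooow
267 ooowwoooooowoWWbbb##############.WWWWWWWWWWwoowwoooooooooooo
270 ooowwoooooooWWbbb#################.wbWWWWWWWWooowwooooowooow
273 oowoowooooWWWW.bbbb##################bbWWWWWWWWwoooooooooooo
```

```bash
python3 -m handwheel '[{"x":-0.091,"y":-0.018,"z":0,"twist":1},{"x":-0.091,"y":-0.018,"z":0,"twist":1},{"x":-0.091,"y":-0.018,"z":0,"twist":1},{"x":-0.091,"y":-0.018,"z":0,"twist":1},{"x":-0.091,"y":-0.018,"z":0,"twist":1},{"x":-0.091,"y":-0.018,"z":0,"twist":1},{"x":-0.091,"y":-0.018,"z":0,"twist":1},{"x":-0.091,"y":-0.018,"z":0,"twist":1},{"x":-0.091,"y":-0.018,"z":0,"twist":1},{"x":-0.091,"y":-0.018,"z":0,"twist":1}]' | head -3; python3 -m handwheel '[{"x":0,"y":0,"z":0,"twist":1},{"x":0,"y":0,"z":0,"twist":1},{"x":0,"y":0,"z":0,"twist":1},{"x":0,"y":0,"z":0,"twist":1},{"x":0,"y":0,"z":0,"twist":1},{"x":0,"y":0,"z":0,"twist":1},{"x":0,"y":0,"z":0,"twist":1},{"x":0,"y":0,"z":0,"twist":1},{"x":0,"y":0,"z":0,"twist":1},{"x":0,"y":0,"z":0,"twist":1}]' | head -3; python3 -m handwheel '[{"x":0,"y":0,"z":0,"twist":1},{"x":0,"y":0,"z":0,"twist":1},{"x":0,"y":0,"z":0,"twist":1},{"x":0,"y":0,"z":0,"twist":1},{"x":0,"y":0,"z":0,"twist":1},{"x":0,"y":0,"z":0,"twist":1},{"x":0,"y":0,"z":0,"twist":1},{"x":0,"y":0,"z":0,"twist":1},{"x":0,"y":0,"z":0,"twist":1},{"x":0,"y":0,"z":0,"twist":1}]' | head -3;python3 -m handwheel '[{"x":0,"y":0,"z":0,"twist":0},{"x":0,"y":0,"z":0,"twist":0}]'
python3 tilt.py v2
```

```text
clock: 22.95
tcp_pos: [532.5, 261.4, 149.6]
tcp_rot: [0.0, 0.811, 0.585, 0.0]
clock: 23.95
tcp_pos: [532.6, 261.5, 149.6]
tcp_rot: [0.0, 0.41, 0.912, 0.0]
clock: 24.95
tcp_pos: [532.6, 261.4, 149.6]
tcp_rot: [0.0, -0.101, 0.995, 0.0]
clock: 25.15
tcp_pos: [532.9, 261.5, 149.5]
tcp_rot: [0.0, -0.097, 0.995, 0.0]
contact_force: [-0.3, -0.6, -1.8]
opening: 41.4
grasp_force: 30.0
tcp stand -11.6 0.2 149.41606502161852
[414 214  14  14  98] [420.3 220.8] plane [-11.9 193.4]
[377 256  17  22 113] [384.9 266.9] plane [ 89.6 144.8]
[403 270  29  28 182] [418.3 285.6] plane [-104.9 -162.3]
[431 277  16  15 124] [438.7 283.7] plane [-265.1 -347. ]
scene crop rgb-class rows 170-290
165 ooooooooooooooooooo.#########.w..########################...
168 oooooooooooooooooo##########wWW..o######################.o..
171 oo####..oooooooo.#########.WWWW##..o.##################oooo.
174 o.######.wwwoo############.oWWo####..oo.############.o..oooo
177 o#######owwww.##.########.......#####...ooooooooooo...oooooo
180 ########wwooo###########owoo....o#########......#####ooooooo
183 #######wwwwwo...##########
[... 1284 characters left out ...]
ooooooooooooooooooooooooo.o...oooooooooooooooooooo
246 owwwooooooooooooooooooo.oooooooooo.oooooooooooooowoooooooooo
249 oowowooooooooooooooooo.ooooooooooo.ooooooooooooooooooooooooo
252 ooooooooooowooooooooooooooooooooooooooooowoooooooooooooooooo
255 ooooooooooooooooooowWooooooooooowWooooooooooooooooooooooooow
258 oowoooooooooooooooWWbb.oooooooooWWWWoooooooooowooooooooooooo
261 oooooooooooooooowWbbb####.oooooWWWWWWWwooooooooooooooooooooo
264 oooooooooooooooWwbb.##########.WWWWWWWWWwowwoooooooooooooooo
267 ooowwoooooowoWWbbb##############.WWWWWWWWWWwoowooooooooooooo
270 ooooooooooooWWbbb#################.wbWWWWWWWWoooooooooooooow
273 ooooowooooWWWW.bbbb##################bbWWWWWWWWwoooooooooooo
```

```bash
python3 - <<'E'
from m import *
a=load('pics/v2.pkl')['image'].astype(int)
for v in range(222,268,3):
    print(v,' '.join('%3d'%(a[v,u].mean()) for u in range(390,438,2)))
E
```

```text
222 150 151 149 143 143 146 121 119 119  29  97 119 122  84  67  69  71  26  20  20  20  21  24  24
225 151 147 150 144 148 143 119 118 102  94 122 136 144 148 148  95  70  69  57  23  20  20  20  19
228 148 145 146 144 146 145 139 118 108 122 130 137 142 154 145 142 139 130 115  76  93  37  20  20
231 148 150 146 145 144 152 150 121 121 130 136 141 144 146 145 145 140 132  94 119 118 117  96  93
234 145 142 149 147 144 150 122 120 129 136 141 144 147 145 144 140 135 128  99 118 118 119 117 111
237 147 146 150 150 147 132 119 129 137 140 144 146 146 143 139 135 127  92 118 118 119 117 109 128
240 149 142 141 142 130 117 130 136 141 143 146 144 143 138 134 127 117 101 118 118 120 110 119 124
243 148 145 145 138 118 130 135 141 143 145 145 142 140 135 128 116 118 119 118 118 121 125 125 131
246 145 147 141 117 129 135 140 144 145 144 143 139 135 133 117 119 127 126 126 125 128 129 125 130
249 141 137 116 128 135 139 143 145 147 147 145 144 137 129 115 129 128 132 130 126 130 131 133 132
252 136 118 127 134 141 144 146 147 147 147 141 137 128 120 131 131 131 131 127 134 147 154 148 151
255 231 144 134 140 142 146 147 146 146 142 138 128 161 204 136 131 134 127 151 145 149 148 147 144
258 104  97  59 127 145 146 147 145 142 137 130 143 221 218 215 215 146 148 150 148 147 150 148 149
261  72  55  52  52  57 105 146 142 138 128 128 215 219 216 218 227 233 234 174 147 146 148 148 148
264  53  52  52  52  51  51  50  55  66  62  88 215 214 213 235 233 234 234 232 231 178 149 152 155
267  53  53  52  52  51  51  50  49  48  48  47  48  90 214 232 232 234 233 232 233 230 231 205 151
```

```bash
python3 - <<'E'
from h import *
ex=np.array([.980,.197,0]); ey=np.array([-.197,.980,0]); O=np.array([544.4,263.6,0])
f=load('pics/v2.pkl'); K=f['K']
def pr(p): q=f['R'].T@(p-f['C']); return K[:2,:2]@(q[:2]/q[2])+K[:2,2]
G=np.array(O-11.6*ex+[0,0,168.4])
print("grasp px",pr(G), "stand o px",pr(O+[0,0,26]))
for th in (35,38,41,44,47,50,53):
    t=np.radians(th); a=-np.sin(t)*ex+np.cos(t)*np.array([0,0,1.])
    n=np.cross(a,(f['C']-G)); n/=np.linalg.norm(n)
    L=[pr(G+h*a+s*21*n) for s in (-1,1) for h in (-60,-10)]
    ax=[pr(G+h*a) for h in (-70,0,24)]
    sl=lambda p,q:(p[0]-q[0])/(p[1]-q[1])
    at=lambda p,q,v:p[0]+(v-p[1])*sl(p,q)
    print(th,"edge slopes",round(sl(*L[:2]),3),round(sl(*L[2:]),3),"u at 243:",[round(at(*L[i:i+2],243),1) for i in (0,2)],"bottom",ax[0].round(1),"cap",ax[2].round(1))
E
```

```text
grasp px [418.06509223 228.80698924] stand o px [404.40336364 271.521349  ]
35 edge slopes -0.554 -0.577 u at 243: [np.float64(397.8), np.float64(422.6)] bottom [401.8 257.5] cap [423.8 218.6]
38 edge slopes -0.575 -0.596 u at 243: [np.float64(397.4), np.float64(422.4)] bottom [401.1 257.8] cap [424.1 218.5]
41 edge slopes -0.597 -0.614 u at 243: [np.float64(396.9), np.float64(422.2)] bottom [400.4 258. ] cap [424.3 218.5]
44 edge slopes -0.618 -0.633 u at 243: [np.float64(396.5), np.float64(422.1)] bottom [399.8 258.1] cap [424.5 218.5]
47 edge slopes -0.639 -0.651 u at 243: [np.float64(396.1), np.float64(421.9)] bottom [399.1 258.1] cap [424.7 218.6]
50 edge slopes -0.661 -0.669 u at 243: [np.float64(395.7), np.float64(421.8)] bottom [398.6 258.1] cap [424.8 218.6]
53 edge slopes -0.682 -0.688 u at 243: [np.float64(395.2), np.float64(421.6)] bottom [398.1 258. ] cap [425.  218.7]
```

```bash
python3 -m handwheel '[{"x":0,"y":0,"z":0,"twist":-0.96},{"x":0,"y":0,"z":0,"twist":-0.96},{"x":0,"y":0,"z":0,"twist":-0.96},{"x":0,"y":0,"z":0,"twist":-0.96},{"x":0,"y":0,"z":0,"twist":-0.96},{"x":0,"y":0,"z":0,"twist":-0.96},{"x":0,"y":0,"z":0,"twist":0},{"x":0,"y":0,"z":0,"twist":0},{"x":0,"y":0,"z":0,"twist":0}]'
cat > ax.py <<'E'
from h import *
import sys
f=shot('scene') if len(sys.argv)>2 else None
if f: save(f,'pics/%s.png'%sys.argv[1])
else: f=load('pics/%s.pkl'%sys.argv[1])
K=f['K']; s=state(); p=np.array(s['tcp_pos']); yaw=2*np.arctan2(s['tcp_rot'][2],s['tcp_rot'][1])
print("tcp",p.round(1),np.degrees(yaw).round(2))
tx=np.array([np.cos(yaw),np.sin(yaw),0]); Z=np.array([0,0,1.])
def pr(p): q=f['R'].T@(p-f['C']); return K[:2,:2]@(q[:2]/q[2])+K[:2,2]
G=p+[0,0,19]; print("grasp",pr(G).round(1))
for th in (35,40,45,50,55):
    t=np.radians(th); a=np.sin(t)*tx+np.cos(t)*Z
    n=np.cross(a,f['C']-G); n/=np.linalg.norm(n)
    L=[pr(G+h*a+k*21*n) for k in (-1,1) for h in (-60,-15)]
    ang=[np.degrees(np.arctan2(*(L[i]-L[i+1])[::-1])).round(1) for i in (0,2)]
    print(th,"angles",ang,"pts",np.round(L,1).tolist(),"bottom",pr(G-70*a).round(1))
E
python3 ax.py w1 shoot
python3 - <<'E'
from h import *
a=load('pics/w1.pkl')['image'].astype(int)
for v in range(222,282,3):
    print(v,' '.join('%3d'%(a[v,u].mean()) for u in range(384,450,2)))
E
```

```text
clock: 26.1
tcp_pos: [533.2, 261.5, 149.3]
tcp_rot: [0.0, 0.201, 0.98, 0.0]
contact_force: [-0.5, -0.5, -2.4]
opening: 40.9
grasp_force: 30.0
tcp [533.3 261.5 149.3] 156.81
grasp [418. 229.]
35 angles [np.float64(137.9), np.float64(139.6)] pts [[391.1, 238.7], [405.7, 225.6], [405.2, 254.2], [420.2, 241.4]] bottom [394.9 249.2]
40 angles [np.float64(141.3), np.float64(142.8)] pts [[389.8, 237.7], [405.7, 225.0], [403.0, 254.1], [419.3, 241.7]] bottom [392.9 248.6]
45 angles [np.float64(144.5), np.float64(145.8)] pts [[388.6, 236.7], [405.8, 224.5], [400.9, 253.7], [418.5, 241.8]] bottom [391.  247.8]
50 angles [np.float64(147.6), np.float64(148.7)] pts [[387.6, 235.5], [405.9, 223.9], [399.1, 253.2], [417.7, 241.9]] bottom [389.3 246.8]
55 angles [np.float64(150.5), np.float64(151.4)] pts [[386.8, 234.3], [406.0, 223.4], [397.4, 252.6], [416.9, 241.9]] bottom [387.8 245.7]
222  14  13  28 150 150 149 144 142 146 149 148 147 114 112  78  18  20  22  21  21  21  20  24  26  25  26  25  25  24  25  25  25  25
225  88  84 121 150 147 149 143 148 143 143 133 113 122 127 133  47  26  77  5
[... 1805 characters left out ...]
 146 148 148 144 146
267  66  57  55  52  53  53  52  51  50  50  48  49  49  48  48  95 214 232 231 233 232 232 233 230 231 205 150 144 147 151 151 145 149
270  36  20  52  53  53  52  51  52  50  50  49  49  48  47  48  46  47  71 185 130 222 232 231 231 232 230 230 215 146 148 148 150 151
273  97  67  18  20  50  52  52  51  50  49  50  49  47  47  47  46  45  46  45  50  80 125 221 231 230 230 231 228 229 216 156 148 149
276  47  84  82  57  17  20  46  51  49  49  48  49  47  47  46  45  46  45  45  44  45  48  91 104 209 230 233 251 206 250 225 228 156
279 190 117 186 124 122  63  16  20  45  50  49  47  47  46  46  45  46  44  44  37  22  76  90  77 218 247 247 111  94  94 169 249 233
```

Both views put the actual tilt near 38°, about 7° short, so I'll pivot further, this time on the stand's +x plate edge.

```bash
python3 -m handwheel '[{"x":0.63,"y":0.125,"z":0,"twist":0.961},{"x":0.63,"y":0.125,"z":0,"twist":0.961},{"x":0.63,"y":0.125,"z":0,"twist":0.961},{"x":0.63,"y":0.125,"z":0,"twist":0.961},{"x":0.63,"y":0.125,"z":0,"twist":0.961},{"x":0.63,"y":0.125,"z":0,"twist":0.961},{"x":0,"y":0,"z":-0.9,"twist":0},{"x":0,"y":0,"z":-0.9,"twist":0},{"x":0,"y":0,"z":0,"twist":0},{"x":0,"y":0,"z":0,"twist":0}]'; python3 -m handwheel '[{"x":0,"y":0,"z":-0.9,"twist":0},{"x":0,"y":0,"z":-0.7,"twist":0},{"x":0,"y":0,"z":-0.332,"twist":0},{"x":-0.366,"y":-0.074,"z":0,"twist":0},{"x":-0.366,"y":-0.074,"z":0,"twist":0},{"x":-0.366,"y":-0.074,"z":0,"twist":0},{"x":0,"y":0,"z":0,"twist":0},{"x":0,"y":0,"z":0,"twist":0}]'; python3 -c "
from h import *
s=state();print(s['tcp_pos'],2*np.degrees(np.arctan2(s['tcp_rot'][2],s['tcp_rot'][1])))"
```

```text
clock: 27.15
tcp_pos: [627.7, 280.3, 104.6]
tcp_rot: [-0.0, -0.099, 0.995, -0.0]
contact_force: [-0.5, 0.6, -1.3]
opening: 41.4
grasp_force: 30.0
clock: 27.95
tcp_pos: [600.4, 274.8, 56.8]
tcp_rot: [0.001, -0.099, 0.995, 0.0]
contact_force: [0.0, -0.2, -1.7]
opening: 41.1
grasp_force: 30.0
[600.3561094  274.83943094  56.8069365 ] 191.33522546714985
```

```bash
python3 -m handwheel '[{"x":-0.211,"y":-0.042,"z":-0.03,"twist":0},{"x":0,"y":0,"z":0,"twist":0}]'|grep -E 'pos|force'; python3 -m handwheel '[{"x":-0.211,"y":-0.042,"z":-0.03,"twist":0},{"x":0,"y":0,"z":0,"twist":0}]'|grep -E 'pos|force';  python3 -m handwheel '[{"x":-0.183,"y":-0.037,"z":-0.074,"twist":0},{"x":0,"y":0,"z":0,"twist":0}]'|grep -E 'pos|force';  python3 -m handwheel '[{"x":-0.183,"y":-0.037,"z":-0.074,"twist":0},{"x":0,"y":0,"z":0,"twist":0}]'|grep -E 'pos|force'; python3 -m handwheel '[{"x":-0.153,"y":-0.031,"z":-0.088,"twist":0},{"x":0,"y":0,"z":0,"twist":0}]'|grep -E 'pos|force'; python3 -m handwheel '[{"x":-0.153,"y":-0.031,"z":-0.088,"twist":0},{"x":0,"y":0,"z":0,"twist":0}]'|grep -E 'pos|force'
```

```text
tcp_pos: [594.7, 273.6, 55.1]
contact_force: [-0.0, -0.1, -1.7]
grasp_force: 30.0
tcp_pos: [589.3, 272.5, 54.2]
contact_force: [-0.1, -0.4, -0.8]
grasp_force: 30.0
tcp_pos: [584.7, 271.6, 52.3]
contact_force: [-0.4, 0.9, -1.3]
grasp_force: 30.0
tcp_pos: [580.5, 270.8, 50.8]
contact_force: [2.9, 0.3, -0.6]
grasp_force: 30.0
tcp_pos: [576.6, 270.0, 48.6]
contact_force: [2.3, -0.2, 1.7]
grasp_force: 30.0
tcp_pos: [572.6, 269.2, 46.2]
contact_force: [0.5, 1.1, 2.2]
grasp_force: 30.0
```

```bash
python3 -m handwheel '[{"x":0,"y":0,"z":0.5,"twist":0},{"x":0,"y":0,"z":0.9,"twist":0},{"x":0,"y":0,"z":0.9,"twist":0},{"x":0,"y":0,"z":0.9,"twist":0},{"x":0,"y":0,"z":0.924,"twist":0},{"x":-0.261,"y":-0.006,"z":0,"twist":-0.961},{"x":-0.261,"y":-0.006,"z":0,"twist":-0.961},{"x":-0.261,"y":-0.006,"z":0,"twist":-0.961},{"x":-0.261,"y":-0.006,"z":0,"twist":-0.961},{"x":-0.261,"y":-0.006,"z":0,"twist":-0.961}]'; python3 -m handwheel '[{"x":-0.261,"y":-0.006,"z":0,"twist":-0.961},{"x":0,"y":0,"z":0,"twist":0},{"x":0,"y":0,"z":0,"twist":0},{"x":0,"y":0,"z":0,"twist":0}]'
python3 ax.py w2 shoot
python3 - <<'E'
from h import *
a=load('pics/w2.pkl')['image'].astype(int)
for v in range(216,264,3):
    print(v,' '.join('%3d'%(a[v,u].mean()) for u in range(376,432,2)))
E
```

```text
clock: 30.15
tcp_pos: [539.8, 268.4, 150.0]
tcp_rot: [-0.0, 0.154, 0.988, -0.0]
contact_force: [-0.6, 0.3, -1.5]
opening: 41.0
grasp_force: 30.0
clock: 30.55
tcp_pos: [534.0, 268.3, 149.6]
tcp_rot: [-0.0, 0.201, 0.98, -0.0]
contact_force: [0.6, -0.0, -1.7]
opening: 40.7
grasp_force: 30.0
tcp [534.  268.3 149.5] 156.83
grasp [420.2 231.3]
35 angles [np.float64(138.2), np.float64(139.9)] pts [[393.1, 241.0], [407.7, 227.8], [407.1, 256.7], [422.4, 243.8]] bottom [396.9 251.6]
40 angles [np.float64(141.5), np.float64(143.0)] pts [[391.8, 240.0], [407.8, 227.3], [404.9, 256.5], [421.4, 244.1]] bottom [394.8 250.9]
45 angles [np.float64(144.7), np.float64(146.0)] pts [[390.6, 239.0], [407.8, 226.8], [402.9, 256.2], [420.6, 244.2]] bottom [392.9 250.1]
50 angles [np.float64(147.7), np.float64(148.8)] pts [[389.6, 237.8], [407.9, 226.2], [401.0, 255.6], [419.8, 244.3]] bottom [391.3 249.2]
55 angles [np.float64(150.6), np.float64(151.6)] pts [[388.7, 236.6], [408.1, 225.7], [399.4, 255.0], [419.0, 244.3]] bottom [389.8 248.1]
216  57  55  55  54  53  54 119 141 147 147 144 148 146 152 152 1
[... 1090 characters left out ...]
 115
246 147 147 145 142 145 173 180 173 165 150 143 142 140 140 137 134 130 125 118 109 120 121 106 113  96 114 115  90
249 148 144 150 147 145 148 154 152 146 142 138 137 135 130 127 121 114 110 129 128 129 128 125 125 119 116 118 119
252 143 146 147 146 145 146 138 139 138 135 132 128 124 117 108 165 216 219 202 127 130 130 132 130 141 146 122 126
255 145 149 144 140 142 135 183 229 135 126 120 112 101 173 221 222 218 222 218 216 203 136 150 154 148 149 132 127
258 137 143 143 140 135 222 207 104  96  57  59  53  48  53  90 206 219 230 233 237 234 233 233 159 148 149 147 146
261 146 146 134 176 229 127  97  71  55  52  52  51  50  49  48 115 234 234 234 235 233 235 234 232 234 174 146 145
```

```bash
python3 - <<'E'
from m import *
a=load('pics/top0.pkl')['image'].astype(int); f=shot('top'); b=f['image'].astype(int)
for n,(u,v) in dict(w1=(420,224),w2=(459,230),w3=(456,269),beaker=(273,134),jar=(344,140)).items():
    d=np.abs(a-b)[v-14:v+15,u-14:u+15].max(2); print(n,d.mean().round(1),(d>40).sum())
s=state(); print(s['clock'],s['tcp_pos'],np.abs(s['dq']).max(),s['contact_force'],s['opening'])
print(close_job())
E
```

```text
w1 8.7 0
w2 8.4 0
w3 8.7 0
beaker 9.9 0
jar 8.6 0
30.65 [534.00542518 268.2757312  149.45012349] 0.006787526300732351 [ 0.80118033 -0.72241725 -1.56031277] 40.841395961424425
the job is handed in; nothing more can be done
None
```

The tile is seated flat in the pocket and released, and I handed the job in at 30.65 s holding the blue-capped bottle still above it: cap up, middle about 13 cm above the tile, tipped about 45° (45–50° by my measurements), with the other bottles, beaker and jar unmoved; to tip it I swivelled it in the grip against the stand's fixed base plate, with under about 5 N at the wrist.

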